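# Set the lens ring to its marked click and lay a bus bar over the camera

## Task

Set up the upward-looking camera and load it: turn the collar ring of its lens until the ring's finger tab stands at the click marked by the raised cap screw on the dial below, and let go of the ring. Then gently lay the long copper bus bar across the two narrow rests, between their horns and with its middle over the lens, without dropping it or letting it touch the lens. Leave the other things on the bench where they lie.

Things in the scene. Friction and masses are not known exactly. Their poses are not given: they have to be found in the camera images.
- camera_station: Camera stand fixed to the bench: aluminium base 120 x 190 x 10 mm (x, y, z), grey finned housing 64 x 64 mm up to z = 44 mm, dark round dial 92 mm wide with its top at z = 50, and on it a lens that looks straight up. At y = +78 and -78 mm stands an upright steel rest. Origin: on the lens axis, at the base's underside on the bench; y along the base's long side, from rest to rest; z up.
- rest_middle (a point): Point on the lens axis at the height of the rests' tops, 114 mm over the bench; axes as camera_station's. The rests' level tops are 8 mm long in y and 34 mm free in x, between two horns (8 mm thick) that rise 8 mm above them at x = +17 and -17 mm. The bar lies along y, its underside at this height.
- ring_axis (a point): Point on the lens axis 80 mm over the bench, a good height for the tool point to grip the ring: fingertips 19 mm past it stay 6 mm above the cap screw. Nothing within 70 mm of the lens axis stands higher than the lens (98 mm over the bench).
- lens_ring (a joint): Turn of the knurled aluminium ring (54 mm diameter, 60 to 86 mm over the bench) on the lens, rad: 0 when its tab points along the station's -x, growing anticlockwise seen from above, range -1.18 to 1.18. It clicks every 0.349 rad (0, +-0.349, +-0.698, +-1.047), takes about 0.12 N m to pass a click and, let go within 0.14 rad of one, snaps into it. Starts near the middle, between -0.45 and 0.45.
- tab_tip (a point): Outer end of the ring's finger tab, on its middle line: 38 mm from the lens axis, 63 mm over the bench. The tab is 7 mm wide, 6 mm high (60 to 66 mm over the bench) and stands out 11 mm from the ring; keep fingers off it, say by gripping the ring square to it.
- index_screw: Bright steel cap screw, head 10 mm wide and 5 mm high, standing on the dial 38 mm from the lens axis; it marks the click wanted. Origin: centre of its head's underside, 50 mm over the bench. It sits at one of the four outer clicks (ring at -1.047, -0.698, 0.698 or 1.047 rad brings the tab over it); the other clicks hold flush black blanks 6 mm wide. Fixed.
- bus_bar: Loose copper bar, 26 x 200 x 6 mm (x, y, z), 0.27 kg (may vary by a third), with two 11 mm holes near each end; lies flat on the bench at the start. Origin: centre of its underside; y along its length. Either end and either face may be used.
- bar_middle (a point): Centre of the bus bar's volume, 3 mm above its underside.
- lens_barrel: The fixed black lens barrel round which the ring turns: 42 mm diameter, above the ring 47 mm, up to z = 98 mm over the bench, with the glass in its top. Origin and axes as camera_station's.
- parts_dish: Bystander: round white dish of screws, 96 mm wide, 26 mm high. Origin: centre of its underside.
- tape_black: Bystander: small black roll of tape lying flat, 53 mm wide, 19 mm high. Origin: centre of its underside.
- tape_roll: Bystander: brown roll of packing tape lying flat, 94 mm wide, 48 mm high. Origin: centre of its underside.
- screwdriver: Bystander: screwdriver lying on the bench, 207 mm long along its y, handle 26 mm thick. Origin: middle of its length, on the bench.
- marker_pen: Bystander: marker pen lying on the bench, 135 x 17 mm. Origin: middle of its length, on the bench.
- copper_link: Bystander: short pale plated link, 20 x 110 x 5 mm, lying flat; not the bus bar. Origin: centre of its underside.
- phase_barrier_1: Bystander: thin black plate, 43 x 100 x 8 mm, lying flat. Origin: near the centre of its underside.

How it is judged:
By the outcome, as a careful person would: the job done as asked, in the order asked, and still so for the second after the job is handed in, with the robot touching nothing.
It also fails if it takes over 48 s, if anything falls off the work surface, if the arm or the gripper's body presses on something with over 40 N, if the wrist force passes 120 N, or if a joint passes its speed limit or range.

## Robot

A 6-joint arm with a two-finger parallel gripper is mounted at the origin on a cart in front of the work surface, level with it; the furniture and walls round the work are solid. World frame = base frame: x ahead of the robot, y to its left, z up, the work surface at z = 0. Lengths are in m, angles in rad, forces in N, time in s.
With the tool pointing down it reaches from about 0.275 to 0.75 m from the base axis. Payload 10.2 kg.
Tool frame: the origin (TCP) lies between the finger pads, 19 mm behind the fingertips; this is the grasp point; z points along the fingers, y is the line along which they close (so a half turn about z gives the same grasp; the last joint's range is limited). The gripper opens to 88 mm and grips with 3 to 60 N. Pads are 18 mm wide; open, the fingers measure 123 mm over their backs; the gripper's body (75 mm by 187 mm) begins 45 mm behind the grasp point.
Start: joints at [1.085, 0.313, 1.498, -0, 1.331, -0.223], TCP at [0.136, 0.507, 0.257] pointing down, gripper open.
Joint ranges: [-2.94, 2.94], [-0.97, 2.17], [0.19, 2.56], [-1.23, 4.37], [0.02, 3.11], [-2.88, 2.88]. Speed limits (rad/s): [2.39, 2.39, 3.01, 3.14, 3.14, 3.14].

## Interface

Orientations are given as a rotation vector (axis times angle).
In Python, from workcell import robot, capture, workorder gives the robot as it stands. The module is installed in compiled form; this text tells all that it offers.
- The arm moves only by the tool step_arm, never from a script. Its argument "targets" is a list of rows, each an object of numbers: "x", "y", "z": the shift along the tool's x, y, z in units of 30 mm (1.0 is 30 mm); "spin": the turn about the tool's z in units of 6 degrees (1.0 is 6 degrees). A call has 1 to 10 rows; each row is the pose to reach, as a shift and turn from the pose commanded when the call began, along the tool's axes at that moment; what a row does not reach only later rows make up. A row lasts 1/10 s, in which the tool goes at most 50 mm and 8.59 degrees, less where a joint would pass 70% of its speed; a pose out of reach is approached as far as the arm can. A call with a gripper value outside its range is refused whole. "grip" is the finger opening in mm, from 0 to 88.1, set as the call begins (left out, the last holds). The fingers move at their own pace and stop on an object; the grip force is fixed at half the most. Time passes only in rows, so rows that repeat a pose let the fingers close. It gives the time, the measured TCP pose, the force, the opening and the grip force at its end, in the units of the state.
- robot.read_state(): the state, without advancing time (a new reading comes with each control period).
- capture(name): name is "side" or "top" or "wrist"; returns a dict with "image" (420x560x3 uint8, blue, green, red), "fx", "fy", "cx", "cy" (pixels), "position" and "rotation" of the camera in the world; the wrist camera has in their place "tool_from_camera" (4x4, takes a point from camera to tool coordinates, whose origin is the TCP and whose axes are the flange's). Camera axes: x right, y up, looking along -z (the intrinsics and any distortion apply to the point x, -y, -z); pixel columns grow to the right and rows downward; lengths in m; the calibration is good to about 2 mm. The wrist camera is an equidistant fisheye: a pixel r from the principal point sees the ray r / f radians off the axis. A picture is of the moment at which its call begins: read the wrist's pose just before it. There is no depth.
- workorder.job_done(): hands the job in; it is judged then, once.
The state is a dict: "time_s": time; "joint_pos": joint angles; "qvel": joint speeds; "joint_torque": joint torques, N m; "eef_pos": TCP position; "tcp_rot": TCP orientation; "force": force on the tool from outside, world axes, zero at the start; "torque": the same for the moment, N m; "width": finger opening in m; "gripper_force": force on a finger pad.
Only numpy, scipy, OpenCV 4.12 (cv2) and the standard library are available. Lean on these libraries where they do the work, as an engineer would, in place of code of your own. Each camera call takes 0.05 s, during which the arm holds its last target. There are 200 camera calls.

## Working session

There is one attempt and no reset: what is moved stays moved. The work goes in short steps, Python scripts to look and compute and a tool call to move; the robot and the scene stay as the last step left them, time stands still between calls to the robot, and variables do not carry over. Pictures are saved under pics/ and viewed, at most 11 in all, crops included, and the job is handed in when it is done.

Besides the shell and the picture viewer there is one more tool, called after "Emit:" by a JSON object that holds its "op" and its "data", one argument or row to a line. step_arm: Moves the arm, as the interface text tells. Its arguments: {"type":"object","properties":{"targets":{"type":"array"},"grip":{"type":"number"}},"required":["targets"]}

```bash
mkdir -p pics
cat > h.py <<'E'
import numpy as np, cv2, json
from scipy.spatial.transform import Rotation as R
from workcell import robot, capture, workorder
def ray(c,u,v,st=None):
    x=(u-c['cx'])/c['fx']; y=(v-c['cy'])/c['fy']
    if 'tool_from_camera' in c:
        r=np.hypot(x,y); d=np.array([np.sin(r)*x/max(r,1e-9),-np.sin(r)*y/max(r,1e-9),-np.cos(r)])
        T=np.array(c['tool_from_camera']); W=R.from_rotvec(st['tcp_rot']).as_matrix()
        return np.array(st['eef_pos'])+W@T[:3,3], W@T[:3,:3]@d
    return np.array(c['position']), np.array(c['rotation'])@np.array([x,-y,-1.])
def on(c,u,v,z,st=None):
    o,d=ray(c,u,v,st); return o+d*(z-o[2])/d[2]
def pix(c,p,st=None):
    if 'tool_from_camera' in c:
        T=np.array(c['tool_from_camera']); W=R.from_rotvec(st['tcp_rot']).as_matrix()
        q=T[:3,:3].T@(W.T@(np.array(p)-st['eef_pos'])-T[:3,3]); t=np.arctan2(np.hypot(q[0],q[1]),-q[2]); n=np.hypot(q[0],q[1])
        return np.array([c['cx']+c['fx']*t*q[0]/n, c['cy']-c['fy']*t*q[1]/n])
    q=np.array(c['rotation']).T@(np.array(p)-c['position'])
    return np.array([c['cx']-c['fx']*q[0]/q[2], c['cy']+c['fy']*q[1]/q[2]])
def snap(n,f):
    st=robot.read_state(); c=capture(n); cv2.imwrite('pics/'+f+'.png',c['image']); return c,st
E
python3 - <<'E'
from h import *
import pickle
D={}
for n in ['top','side','wrist']:
    D[n]=snap(n,n+'0'); c=D[n][0]
    print(n,c['fx'],c['cx'],c['cy'],c.get('position'),[k for k in c])
pickle.dump(D,open('d0.pkl','wb'))
print(D['wrist'][1]['tcp_rot'],D['wrist'][0]['tool_from_camera'])
E
```

```text
top 396.18839428693366 275.25042015371423 207.37085253277962 [0.43815085 0.06652457 1.09209465] ['image', 'fx', 'fy', 'cx', 'cy', 'position', 'rotation']
side 442.73071777214227 282.18597678997827 198.3085182093054 [ 0.51406775 -0.55718418  1.16799959] ['image', 'fx', 'fy', 'cx', 'cy', 'position', 'rotation']
wrist 325.19226210127806 280.6340001579866 209.46511633528388 None ['image', 'fx', 'fy', 'cx', 'cy', 'tool_from_camera']
[-4.11609090e-01 -3.11413822e+00  1.68493336e-03] [[ 3.56332423e-04  9.60786903e-01  2.77287576e-01  7.19434745e-02]
 [ 9.99999933e-01 -3.18739497e-04 -1.80648789e-04  6.33569298e-04]
 [-8.51824882e-05  2.77287622e-01 -9.60786952e-01 -1.28416473e-01]
 [ 0.00000000e+00  0.00000000e+00  0.00000000e+00  1.00000000e+00]]
```

View pics/top0.png

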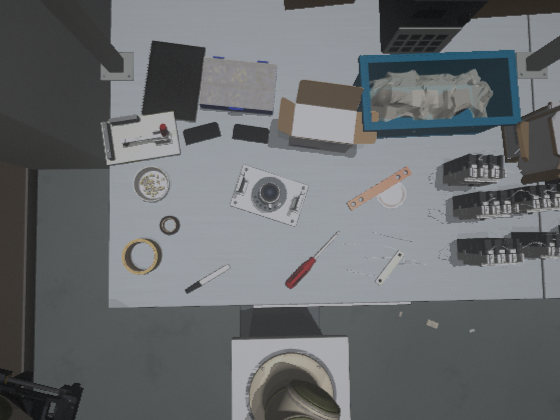

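View pics/side0.png

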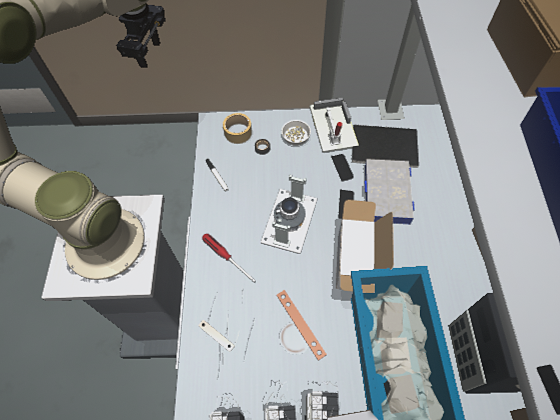

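The top view shows the station at about (269,194) and the copper bar at about (379,188). The side view shows the lens at (290,207) and the bar at (301,325). Next I measure the bar and base, and crop the station.

Run:
```python
from h import *
import pickle
D=pickle.load(open('d0.pkl','rb'))
t,_=D['top']; s,_=D['side']
a=cv2.resize(t['image'][155:235,220:320],None,fx=4,fy=4,interpolation=cv2.INTER_CUBIC)
b=cv2.resize(s['image'][165:265,245:335],None,fx=4,fy=4,interpolation=cv2.INTER_CUBIC)
o=np.zeros((400,760,3),np.uint8); o[:320,:400]=a; o[:400,400:]=b
cv2.imwrite('pics/st.png',np.clip(o*1.3,0,255).astype(np.uint8))
for c,n in((t,'top'),(s,'side')):
    im=c['image'].astype(int); hsv=cv2.cvtColor(c['image'],cv2.COLOR_BGR2HSV)
    m=((im[...,2]-im[...,0]>45)&(im[...,2]>120)).astype(np.uint8)
    m[:, :]=m
    cs,_=cv2.findContours(m,cv2.RETR_EXTERNAL,cv2.CHAIN_APPROX_NONE)
    for k in cs:
        if cv2.contourArea(k)<150: continue
        P=np.array([on(c,u,v,.006)[:2] for u,v in k[:,0].astype(float)],np.float32)
        r=cv2.minAreaRect(P*1000)
        mm=cv2.moments(k); 
        if max(r[1])<150 or min(r[1])>60: continue
        print(n,'bar',r,on(c,mm['m10']/mm['m00'],mm['m01']/mm['m00'],.006), cv2.boxPoints(r))
# base corners by brightness in top
for c,n,box in((t,'top',(220,155,320,235)),(s,'side',(250,175,330,260))):
    g=c['image'][box[1]:box[3],box[0]:box[2]].astype(int); print(n, g[5,5], g[-6,6])
```

```text
Traceback (most recent call last):
  File "h.py", line 12, in on
    o,d=ray(c,u,v,st); return o+d*(z-o[2])/d[2]
                                           ~^^^
IndexError: invalid index to scalar variable.
```

View pics/st.png

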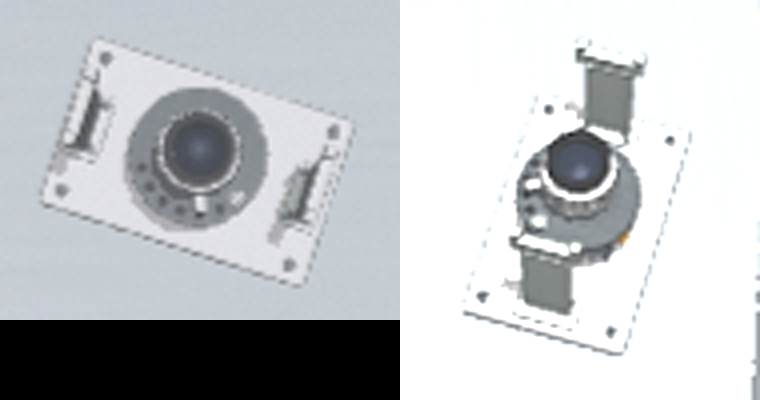

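The top crop shows the screw at (238,199), the tab at (201,203) and base corners at (95,38), (355,122), (302,287) and (42,203). The camera rotation needs conversion, so I'll fix that first.

```bash
python3 - <<'E'
s=open('h.py').read()
s=s.replace("np.array(c['rotation'])","RM(c)").replace("def ray(","def RM(c):\n    r=np.array(c['rotation'],float).squeeze()\n    if r.shape==(4,): print('quat?',r)\n    return R.from_rotvec(r).as_matrix() if r.shape==(3,) else r.reshape(3,3)\ndef ray(",1)
open('h.py','w').write(s)
E
python3 - <<'E'
from h import *
import pickle
np.set_printoptions(precision=4,suppress=True)
D=pickle.load(open('d0.pkl','rb'))
t,_=D['top']; s,_=D['side']; print(RM(t),RM(s))
for c,n in((t,'top'),(s,'side')):
    im=c['image'].astype(int)
    m=((im[...,2]-im[...,0]>45)&(im[...,2]>120)).astype(np.uint8)
    cs,_=cv2.findContours(m,cv2.RETR_EXTERNAL,cv2.CHAIN_APPROX_NONE)
    for k in cs:
        if cv2.contourArea(k)<150: continue
        P=np.array([on(c,u,v,.006)[:2] for u,v in k[:,0].astype(float)],np.float32)
        r=cv2.minAreaRect(P*1000)
        if max(r[1])<150 or max(r[1])>230 or min(r[1])>60: continue
        print(n,'bar',r)
T=lambda u,v,z:on(t,220+u/4-.4,155+v/4-.4,z)
S=lambda u,v,z:on(s,245+(u-400)/4-.4,165+v/4-.4,z)
C=[T(u,v,.01) for u,v in((95,38),(355,122),(302,287),(42,203))]
C2=[S(u,v,.01) for u,v in((537,93),(690,132),(624,354),(465,313))]
for q in (C,C2):
    q=np.array(q); print(q, q.mean(0),[np.linalg.norm(q[i]-q[i-1]) for i in range(4)],np.degrees(np.arctan2(*(q[0]-q[1]+q[3]-q[2])[1::-1])))
c=np.mean(C,0); 
y=(C[0]-C[1]+C[3]-C[2])[:2]; y/=np.linalg.norm(y); x=np.array([y[1],-y[0]])
for nm,p in dict(screw=T(238,199,.055),tab=T(201,203,.066),b1=T(140,167,.05),b2=T(148,188,.05),b3=T(162,201,.05),b4=T(180,211,.05),dial=T(196,158,.05),lens=T(200,147,.098),
   Sscrew=S(540,221,.055),Stab=S(533,185,.066),Slens=S(579,160,.098),Sdot=S(576,247,.055)).items():
    d=p[:2]-c[:2]; l=np.array([d@x,d@y]); print(nm,p,l*1000,np.hypot(*l)*1000,'ang from -x',np.degrees(np.arctan2(-l[1],-l[0])))
E
```

```text
[[-0.0154  0.998  -0.0606]
 [-0.9995 -0.0137  0.0291]
 [ 0.0282  0.061   0.9977]] [[ 0.9993  0.0358 -0.0047]
 [-0.0333  0.8616 -0.5066]
 [-0.0141  0.5064  0.8622]]
side bar ((554.6390991210938, -253.99179077148438), (25.424894332885742, 199.17344665527344), 30.137956619262695)
[[ 0.6243  0.1209  0.01  ]
 [ 0.564  -0.0571  0.01  ]
 [ 0.4512 -0.0185  0.01  ]
 [ 0.5111  0.1582  0.01  ]] [0.5376 0.0508 0.01  ] [np.float64(0.11915672174685943), np.float64(0.18791868765985034), np.float64(0.11932025973258117), np.float64(0.1865479890478792)] 71.28862772451936
[[ 0.5114  0.1609  0.01  ]
 [ 0.6263  0.1213  0.01  ]
 [ 0.5664 -0.0585  0.01  ]
 [ 0.4544 -0.0223  0.01  ]] [0.5396 0.0504 0.01  ] [np.float64(0.19184442723556513), np.float64(0.12154307784398524), np.float64(0.18944911677432621), np.float64(0.11777483072534399)] 161.52491367578267
screw [0.5089 0.026  0.055 ] [-19.2216 -32.6918] 37.92397423118421 ang from -x 59.54599773331706
tab [0.5059 0.0505 0.066 ] [-29.9478 -10.4636] 31.723101879087544 ang from -x 19.259207846485083
b1 [0.5313 0.0901 0.05  ] [-18.6147  35.1982] 39.8173569480490
[... 199 characters left out ...]
m -x -22.181719374909086
b4 [0.5019 0.0642 0.05  ] [-38.151    1.1766] 38.16908999796928 ang from -x -1.766423024256788
dial [0.5368 0.0532 0.05  ] [-1.551   1.9172] 2.466013384346847 ang from -x -51.02609571225511
lens [0.5392 0.0511 0.098 ] [1.3474 0.7832] 1.558491796532094 ang from -x -149.83396336477168
Sscrew [0.5105 0.0263 0.055 ] [-17.845  -32.0035] 36.642408756131914 ang from -x 60.856129102095736
Stab [0.5064 0.0495 0.066 ] [-29.1452 -11.2901] 31.255504408096346 ang from -x 21.175137642670013
Slens [0.5391 0.0504 0.098 ] [1.5692 0.0417] 1.5697296614048564 ang from -x -178.47611329241266
Sdot [0.5351 0.0046 0.055 ] [ 12.4418 -44.5686] 46.272623062322346 ang from -x 105.59766557548178
```

```bash
cat >> h.py <<'E'
def ang(st):
    y=R.from_rotvec(st['tcp_rot']).as_matrix()[:,1]; return np.degrees(np.arctan2(y[1],y[0]))
def plan(p,a=None):
    st=robot.read_state(); W=R.from_rotvec(st['tcp_rot']).as_matrix(); d=W.T@(np.array(p)-st['eef_pos'])
    s=0 if a is None else -((a-ang(st)+90)%180-90)
    print('units xyz',np.round(d/.03,3),'spin',round(s/6,3),'ang',ang(st),'pos',np.round(st['eef_pos'],4),'t',st['time_s'],'q6',st['joint_pos'][5])
E
python3 -c "
from h import *
plan([.539,.0507,.24],91.4)"
```

```text
units xyz [-16.912 -11.194   0.574] spin -2.743 ang 74.94180723483147 pos [0.1363 0.5068 0.257 ] t 0.15 q6 -0.22337706032116572
```

Emit:
{"op": "step_arm", "data": {
  "targets": [
    {"x": -0.8, "y": -0.53},
    {"x": -2, "y": -1.3},
    {"x": -3.3, "y": -2.2},
    {"x": -4.6, "y": -3},
    {"x": -5.9, "y": -3.9},
    {"x": -7.2, "y": -4.8},
    {"x": -8.5, "y": -5.6},
    {"x": -9.8, "y": -6.5},
    {"x": -11.1, "y": -7.35},
    {"x": -12.4, "y": -8.2}
  ]
}}

```text
$.targets[0]: bad value
```

Emit:
{"op": "step_arm", "data": {
  "targets": [
    {"x": -1.2, "y": -0.8, "z": 0.1, "spin": -0.5},
    {"x": -2.3, "y": -1.5, "z": 0.2, "spin": -1},
    {"x": -3.4, "y": -2.2, "z": 0.3, "spin": -1.6},
    {"x": -4.1, "y": -2.7, "z": 0.45, "spin": -2.3},
    {"x": -4.5, "y": -3, "z": 0.57, "spin": -2.74},
    {"x": -4.5, "y": -3, "z": 0.57, "spin": -2.74},
    {"x": -4.5, "y": -3, "z": 0.57, "spin": -2.74}
  ]
}}

```text
time_s: 0.85
eef_pos: [0.2432, 0.3853, 0.2404]
tcp_rot: [0.035, -3.141, -0.0]
force: [-0.3, -0.1, 0.1]
width: 0.088
gripper_force: 0.0
```

Run:
```python
from h import *
import pickle
c,st=snap('wrist','w1'); pickle.dump((c,st),open('w1.pkl','wb'))
plan([.539,.0507,.24],91.4)
print(pix(c,[.539,.0507,.098],st),pix(c,[.51,.0255,.055],st))
cv2.imwrite('pics/w1v.png',cv2.resize(c['image'],(800,600)))
```

```text
units xyz [ -9.603 -11.388   0.012] spin -0.01 ang 91.33844606971101 pos [0.243  0.3855 0.2405] t 0.9 q6 -0.8440655281333231
[ 55.97024709 387.29157306] [ 51.04635446 353.76430339]
```

View pics/w1v.png

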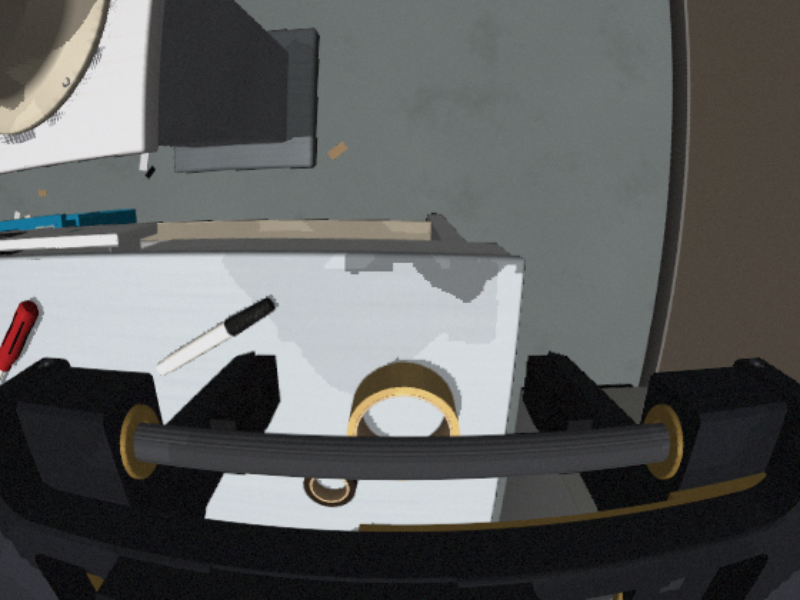

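The wrist picture shows only the tape rolls and pen, with the fingers at the bottom edge. The first call was refused because rows need every field, so I continue from here.

Emit:
{"op": "step_arm", "data": {
  "targets": [
    {"x": -0.6, "y": -0.7, "z": 0, "spin": 0},
    {"x": -1.5, "y": -1.8, "z": 0, "spin": 0},
    {"x": -2.4, "y": -2.9, "z": 0, "spin": 0},
    {"x": -3.4, "y": -4, "z": 0, "spin": 0},
    {"x": -4.4, "y": -5.2, "z": 0, "spin": 0},
    {"x": -5.4, "y": -6.4, "z": 0, "spin": 0},
    {"x": -6.4, "y": -7.6, "z": 0, "spin": 0},
    {"x": -7.4, "y": -8.8, "z": 0, "spin": 0},
    {"x": -8.4, "y": -10, "z": 0, "spin": 0},
    {"x": -9, "y": -10.7, "z": 0, "spin": 0}
  ]
}}

```text
time_s: 1.9
eef_pos: [0.5228, 0.0691, 0.2402]
tcp_rot: [-0.035, 3.141, -0.0]
force: [0.8, -0.2, 0.7]
width: 0.0881
gripper_force: 0.0
```

Emit:
{"op": "step_arm", "data": {
  "targets": [
    {"x": -0.4, "y": -0.5, "z": 0, "spin": 0},
    {"x": -0.6, "y": -0.69, "z": 0, "spin": 0},
    {"x": -0.6, "y": -0.69, "z": 0, "spin": 0},
    {"x": -0.6, "y": -0.69, "z": 0, "spin": 0}
  ]
}}

```text
time_s: 2.3
eef_pos: [0.5391, 0.0515, 0.2403]
tcp_rot: [0.039, -3.141, -0.0]
force: [0.5, 0.2, -0.1]
width: 0.0882
gripper_force: 0.0
```

Run:
```python
from h import *
import pickle
c,st=snap('wrist','w2'); pickle.dump((c,st),open('w2.pkl','wb'))
plan([.539,.0507,.24],91.4)
print(pix(c,[.539,.0507,.098],st),pix(c,[.51,.0255,.055],st))
cv2.imwrite('pics/w2v.png',cv2.resize(c['image'],(800,600)))
```

```text
units xyz [ 0.003 -0.027  0.013] spin 0.008 ang 91.45012188159238 pos [0.5391 0.0515 0.2404] t 2.35 q6 -1.7173986756114645
[278.72880313 202.18097698] [253.76451962 161.47013156]
```

View pics/w2v.png

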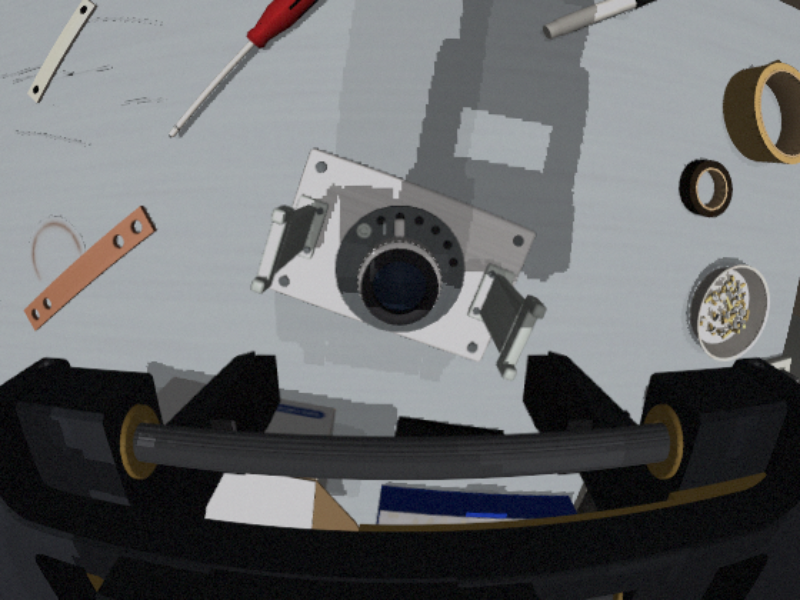

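The wrist view (800 px) shows the lens at (400,282), screw at (363,230), tab at (400,227) and the blanks fanned out beyond it. Tab is therefore at +20°, screw at +60°. I cross-check the centre and the bar from this view.

Run:
```python
from h import *
import pickle
np.set_printoptions(precision=4,suppress=True)
c,st=pickle.load(open('w2.pkl','rb'))
V=lambda u,v,z:on(c,u*.7-.2,v*.7-.2,z,st)
k=np.array([V(*p,.01) for p in((314,149),(536,233),(481,361))]); print(k,'ctr',(k[0]+k[2])/2,'?diag',np.linalg.norm(k[0]-k[2]),np.linalg.norm(k[0]-k[1]),np.linalg.norm(k[1]-k[2]), np.degrees(np.arctan2(*(k[1]-k[0])[1::-1])))
print('dial',(V(335,268,.05)+V(464,268,.05))/2,(V(399.5,331,.05)),'lens',V(400,282,.098))
s=V(363,230,.055); t=V(400,227,.066); print(s,t)
im=c['image'].astype(int); m=((im[...,2]-im[...,0]>45)&(im[...,2]>120)).astype(np.uint8); m[:, 130:]=0; m[:140]=0
cs,_=cv2.findContours(m,cv2.RETR_EXTERNAL,cv2.CHAIN_APPROX_NONE); q=max(cs,key=cv2.contourArea)
P=np.array([on(c,u,v,.006,st)[:2] for u,v in q[:,0].astype(float)],np.float32); print('bar',cv2.minAreaRect(P*1000))
```

```text
[[ 0.4522 -0.0168  0.01  ]
 [ 0.5128  0.1595  0.01  ]
 [ 0.6235  0.1224  0.01  ]] ctr [0.5379 0.0528 0.01  ] ?diag 0.2206651096882837 0.18640264660209774 0.11670547427405518 71.03183653064427
dial [0.5362 0.0511 0.05  ] [0.5832 0.0523 0.05  ] lens [0.5346 0.0515 0.098 ]
[0.5093 0.0256 0.055 ] [0.5054 0.0507 0.066 ]
bar ((554.6942749023438, -255.8551483154297), (26.037803649902344, 200.01646423339844), 30.129026412963867)
```

```bash
python3 -c "
from h import *
plan([.538,.051,.082],91.3)"
```

```text
units xyz [ 0.035 -0.018  5.28 ] spin 0.025 ang 91.45012188159238 pos [0.5391 0.0515 0.2404] t 2.35 q6 -1.7173986756114645
```

Emit:
{"op": "step_arm", "data": {
  "targets": [
    {"x": 0.03, "y": -0.01, "z": 0.5, "spin": 0},
    {"x": 0.03, "y": -0.01, "z": 1.3, "spin": 0},
    {"x": 0.03, "y": -0.01, "z": 2.2, "spin": 0},
    {"x": 0.03, "y": -0.01, "z": 3.1, "spin": 0},
    {"x": 0.03, "y": -0.01, "z": 3.9, "spin": 0},
    {"x": 0.03, "y": -0.01, "z": 4.6, "spin": 0},
    {"x": 0.03, "y": -0.01, "z": 5.1, "spin": 0},
    {"x": 0.03, "y": -0.01, "z": 5.28, "spin": 0},
    {"x": 0.03, "y": -0.01, "z": 5.28, "spin": 0}
  ]
}}

```text
time_s: 3.25
eef_pos: [0.5383, 0.0506, 0.0819]
tcp_rot: [0.039, -3.141, -0.0]
force: [0.4, -0.1, 1.4]
width: 0.088
gripper_force: 0.0
```

Emit:
{"op": "step_arm", "data": {
  "targets": [
    {"x": 0, "y": 0, "z": 0, "spin": 0},
    {"x": 0, "y": 0, "z": 0, "spin": 0},
    {"x": 0, "y": 0, "z": 0, "spin": 0},
    {"x": 0, "y": 0, "z": 0, "spin": 0},
    {"x": 0, "y": 0, "z": 0, "spin": 0},
    {"x": 0, "y": 0, "z": 0, "spin": 0}
  ],
  "grip": 48
}}

```text
time_s: 3.85
eef_pos: [0.5387, 0.0502, 0.0822]
tcp_rot: [-0.038, 3.141, 0.001]
force: [-0.3, 2.0, 3.1]
width: 0.0532
gripper_force: 30.0
```

Emit:
{"op": "step_arm", "data": {
  "targets": [
    {"x": 0, "y": 0, "z": 0, "spin": -0.5},
    {"x": 0, "y": 0, "z": 0, "spin": -1.3},
    {"x": 0, "y": 0, "z": 0, "spin": -2.1},
    {"x": 0, "y": 0, "z": 0, "spin": -2.9},
    {"x": 0, "y": 0, "z": 0, "spin": -3.7},
    {"x": 0, "y": 0, "z": 0, "spin": -4.5},
    {"x": 0, "y": 0, "z": 0, "spin": -5.3},
    {"x": 0, "y": 0, "z": 0, "spin": -6.1},
    {"x": 0, "y": 0, "z": 0, "spin": -6.7},
    {"x": 0, "y": 0, "z": 0, "spin": -6.7}
  ]
}}

```text
time_s: 4.85
eef_pos: [0.5387, 0.0503, 0.0822]
tcp_rot: [-1.116, 2.936, 0.0]
force: [0.5, 3.3, 4.0]
width: 0.0536
gripper_force: 30.0
```

Run:
```python
from h import *
s=robot.read_state(); print(ang(s),s['torque'],s['width'])
plan([.538,.051,.26])
c,st=snap('wrist','w3')
```

```text
131.60940454306888 [0.57268041 0.18274267 0.01057053] 0.053562576114583274
units xyz [-1.000e-03  3.400e-02 -5.928e+00] spin 0.0 ang 131.60940454306888 pos [0.5387 0.0503 0.0822] t 4.85 q6 -2.4210938531253188
```

Open, rise and look.

Emit:
{"op": "step_arm", "data": {
  "targets": [
    {"x": 0, "y": 0, "z": 0, "spin": 0},
    {"x": 0, "y": 0, "z": 0, "spin": 0},
    {"x": 0, "y": 0, "z": 0, "spin": 0},
    {"x": 0, "y": 0, "z": 0, "spin": 0},
    {"x": 0, "y": 0, "z": 0, "spin": 0},
    {"x": 0, "y": 0, "z": 0, "spin": 0}
  ],
  "grip": 86
}}

```text
time_s: 5.5
eef_pos: [0.5386, 0.05, 0.0819]
tcp_rot: [1.115, -2.937, -0.0]
force: [0.2, 0.9, -0.1]
width: 0.0856
gripper_force: 0.0
```

Emit:
{"op": "step_arm", "data": {
  "targets": [
    {"x": 0, "y": 0, "z": -0.5, "spin": 0},
    {"x": 0, "y": 0, "z": -1.3, "spin": 0},
    {"x": 0, "y": 0, "z": -2.3, "spin": 0},
    {"x": 0, "y": 0, "z": -3.3, "spin": 0},
    {"x": 0, "y": 0, "z": -4.3, "spin": 0},
    {"x": 0, "y": 0, "z": -5.2, "spin": 0},
    {"x": 0, "y": 0, "z": -5.2, "spin": 0}
  ]
}}

```text
time_s: 6.2
eef_pos: [0.5398, 0.0499, 0.2414]
tcp_rot: [-1.113, 2.932, -0.005]
force: [-1.0, 0.4, -0.8]
width: 0.0863
gripper_force: 0.0
```

Run:
```python
from h import *
import pickle
c,st=snap('wrist','w4'); pickle.dump((c,st),open('w4.pkl','wb'))
u,v=pix(c,[.538,.051,.06],st); print(u,v); u0=int(u)-70;v0=int(v)-52; print(u0,v0)
cv2.imwrite('pics/w4v.png',cv2.resize(c['image'][max(v0,0):v0+105,max(u0,0):u0+140],None,fx=5,fy=5,interpolation=cv2.INTER_CUBIC))
plan([.5547,-.2549,.15],30.1)
```

```text
282.6766846171724 190.0837117529365
212 138
units xyz [ 6.361 -7.941  2.974] spin -13.086 ang 131.58206996691476 pos [0.5391 0.05   0.239 ] t 6.25 q6 -2.420570700682861
```

View pics/w4v.png

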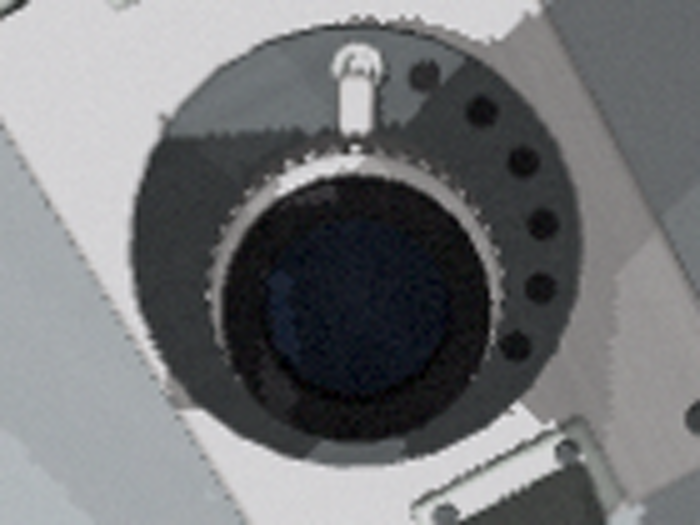

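The crop shows the tab (356,100) pointing straight at the screw (357,65), and the ring is free. Next is the bar.

Emit:
{"op": "step_arm", "data": {
  "targets": [
    {"x": 0.3, "y": -0.4, "z": 0, "spin": 1},
    {"x": 0.9, "y": -1.1, "z": 0, "spin": 2.3},
    {"x": 1.5, "y": -1.9, "z": 0, "spin": 3.6},
    {"x": 2.2, "y": -2.7, "z": 0, "spin": 5},
    {"x": 2.9, "y": -3.6, "z": 0, "spin": 6.3},
    {"x": 3.6, "y": -4.5, "z": 0, "spin": 7.6},
    {"x": 4.3, "y": -5.4, "z": 0.2, "spin": 9},
    {"x": 5, "y": -6.2, "z": 0.5, "spin": 10.3},
    {"x": 5.6, "y": -7, "z": 1, "spin": 11.6},
    {"x": 6, "y": -7.5, "z": 1.5, "spin": 12.9}
  ]
}}

```text
time_s: 7.25
eef_pos: [0.5527, -0.2395, 0.1906]
tcp_rot: [-0.976, -2.984, -0.001]
force: [0.2, 0.3, 0.6]
width: 0.0862
gripper_force: 0.0
```

```bash
python3 -c "
from h import *
plan([.5547,-.2549,.15],30.1)"
```

```text
units xyz [-0.359 -0.375  1.352] spin 3.946 ang 53.77807115509919 pos [ 0.5527 -0.2395  0.1906] t 7.25 q6 -1.5416227497160713
```

Emit:
{"op": "step_arm", "data": {
  "targets": [
    {"x": -0.2, "y": -0.2, "z": 0.4, "spin": 1.3},
    {"x": -0.36, "y": -0.37, "z": 0.9, "spin": 2.6},
    {"x": -0.36, "y": -0.37, "z": 1.3, "spin": 3.7},
    {"x": -0.36, "y": -0.37, "z": 1.35, "spin": 3.95},
    {"x": -0.36, "y": -0.37, "z": 1.35, "spin": 3.95},
    {"x": -0.36, "y": -0.37, "z": 1.35, "spin": 3.95}
  ],
  "grip": 60
}}

```text
time_s: 7.85
eef_pos: [0.5557, -0.2529, 0.1527]
tcp_rot: [1.556, 2.729, -0.0]
force: [-1.1, -0.4, 0.5]
width: 0.0599
gripper_force: 0.0
```

Run:
```python
from h import *
c,st=snap('wrist','w5')
im=c['image'].astype(int); m=((im[...,2]-im[...,0]>45)&(im[...,2]>90)).astype(np.uint8); m[300:]=0
cs,_=cv2.findContours(m,cv2.RETR_EXTERNAL,cv2.CHAIN_APPROX_NONE); q=max(cs,key=cv2.contourArea)
P=np.array([on(c,u,v,.006,st)[:2] for u,v in q[:,0].astype(float)],np.float32); r=cv2.minAreaRect(P*1000);print('bar',r)
print(cv2.boundingRect(q))
plan([.5547,-.2549,.0208],30.1)
cv2.imwrite('pics/w5v.png',c['image'])
```

```text
bar ((553.9833984375, -254.68212890625), (25.797880172729492, 196.90521240234375), 30.300495147705078)
(263, 88, 31, 212)
units xyz [-0.034 -0.064  4.402] spin 0.084 ang 30.60125307360569 pos [ 0.5558 -0.253   0.1529] t 7.9 q6 -1.1529003646650595
```

View pics/w5v.png

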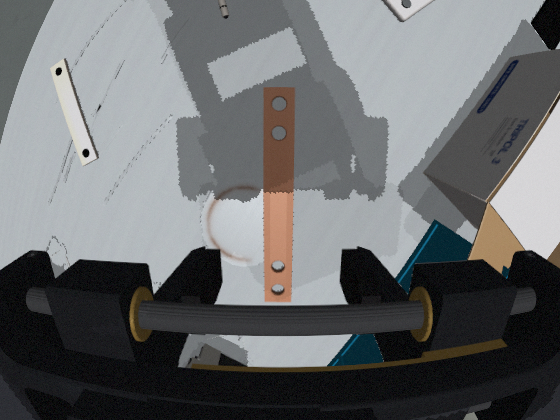

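The view shows the whole bar (263–294, 88–300) lined up between the fingers, with nothing in the way. I'll descend partway, check, then finish.

Emit:
{"op": "step_arm", "data": {
  "targets": [
    {"x": -0.03, "y": -0.06, "z": 0.5, "spin": 0.08},
    {"x": -0.03, "y": -0.06, "z": 1.4, "spin": 0.08},
    {"x": -0.03, "y": -0.06, "z": 2.4, "spin": 0.08},
    {"x": -0.03, "y": -0.06, "z": 3.3, "spin": 0.08},
    {"x": -0.03, "y": -0.06, "z": 3.9, "spin": 0.08},
    {"x": -0.03, "y": -0.06, "z": 4.1, "spin": 0.08},
    {"x": -0.03, "y": -0.06, "z": 4.1, "spin": 0.08},
    {"x": -0.03, "y": -0.06, "z": 4.1, "spin": 0.08}
  ]
}}

```text
time_s: 8.7
eef_pos: [0.5551, -0.2551, 0.0307]
tcp_rot: [1.569, 2.719, -0.0]
force: [0.1, -0.2, -0.6]
width: 0.0599
gripper_force: 0.0
```

```bash
python3 -c "
from h import *
plan([.5545,-.2551,.021],30.2)"
```

```text
units xyz [ 0.009 -0.018  0.323] spin -0.028 ang 30.033628889964195 pos [ 0.5551 -0.2551  0.0307] t 8.7 q6 -1.1464490868461206
```

Emit:
{"op": "step_arm", "data": {
  "targets": [
    {"x": 0.01, "y": -0.02, "z": 0.2, "spin": 0},
    {"x": 0.01, "y": -0.02, "z": 0.32, "spin": 0},
    {"x": 0.01, "y": -0.02, "z": 0.32, "spin": 0}
  ]
}}

```text
time_s: 9.0
eef_pos: [0.5537, -0.2547, 0.0195]
tcp_rot: [-1.57, -2.72, -0.0]
force: [0.1, -0.1, -0.2]
width: 0.06
gripper_force: 0.0
```

Emit:
{"op": "step_arm", "data": {
  "targets": [
    {"x": 0, "y": 0, "z": 0, "spin": 0},
    {"x": 0, "y": 0, "z": 0, "spin": 0},
    {"x": 0, "y": 0, "z": 0, "spin": 0},
    {"x": 0, "y": 0, "z": 0, "spin": 0},
    {"x": 0, "y": 0, "z": 0, "spin": 0},
    {"x": 0, "y": 0, "z": 0, "spin": 0},
    {"x": 0, "y": 0, "z": 0, "spin": 0}
  ],
  "grip": 20
}}

```text
time_s: 9.7
eef_pos: [0.5539, -0.2548, 0.0199]
tcp_rot: [1.571, 2.721, 0.0]
force: [1.6, 0.7, 0.1]
width: 0.0252
gripper_force: 30.0
```

Emit:
{"op": "step_arm", "data": {
  "targets": [
    {"x": 0, "y": 0, "z": -0.1, "spin": 0},
    {"x": 0, "y": 0, "z": -0.4, "spin": 0},
    {"x": 0, "y": 0, "z": -0.9, "spin": 0},
    {"x": 0, "y": 0, "z": -1.6, "spin": 0},
    {"x": 0, "y": 0, "z": -2.5, "spin": 0},
    {"x": 0, "y": 0, "z": -3.4, "spin": 0},
    {"x": 0, "y": 0, "z": -4.3, "spin": 0},
    {"x": 0, "y": 0, "z": -5, "spin": 0},
    {"x": 0, "y": 0, "z": -5.3, "spin": 0},
    {"x": 0, "y": 0, "z": -5.3, "spin": 0}
  ]
}}

```text
time_s: 10.7
eef_pos: [0.5541, -0.2549, 0.1804]
tcp_rot: [1.569, 2.719, -0.0]
force: [-0.3, -0.3, -2.6]
width: 0.0253
gripper_force: 30.0
```

Run:
```python
from h import *
c,st=snap('wrist','w6')
cv2.imwrite('pics/w6v.png',c['image'])
im=c['image'].astype(int); m=((im[...,2]-im[...,0]>35)&(im[...,2]>70)).astype(np.uint8); m[:, :200]=0; m[:,360:]=0;m[310:]=0
cs,_=cv2.findContours(m,cv2.RETR_EXTERNAL,cv2.CHAIN_APPROX_NONE); q=max(cs,key=cv2.contourArea)
z=st['eef_pos'][2]-.015
P=np.array([on(c,u,v,z,st) for u,v in q[:,0].astype(float)]); W=R.from_rotvec(st['tcp_rot']).as_matrix()
L=(P-st['eef_pos'])@W*1000; print(cv2.boundingRect(q),'tool frame',cv2.minAreaRect(L[:,:2].astype(np.float32)))
print(st['width'],st['gripper_force'])
plan([.538,.051,.18],-18.7)
```

```text
(250, 57, 61, 249) tool frame ((39.42384719848633, -0.014672279357910156), (26.344314575195312, 120.46882629394531), 89.8831558227539)
0.02534588475333832 29.99873846769333
units xyz [ 9.087  4.642 -0.038] spin 8.117 ang 30.001918497028868 pos [ 0.5537 -0.2547  0.1789] t 10.75 q6 -1.1467702207045005
```

View pics/w6v.png

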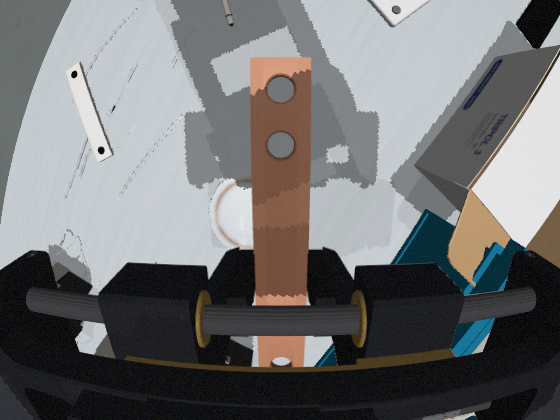

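The bar is held at its middle, square and centred: near end 99.7 mm from the TCP, width at (250–311). Before swinging over, I check the open cardboard box's height by two-view triangulation of its corners.

Run:
```python
from h import *
import pickle
D=pickle.load(open('d0.pkl','rb')); t=D['top'][0]; s=D['side'][0]
np.set_printoptions(precision=3,suppress=True)
def tri(a,b):
    o1,d1=ray(t,*a); o2,d2=ray(s,*b); A=np.stack([d1,-d2],1); k=np.linalg.lstsq(A,o2-o1,rcond=None)[0]; p,q=o1+k[0]*d1,o2+k[1]*d2; return (p+q)/2,np.linalg.norm(p-q)
for z in (0,.1,.15): print(z,on(t,290,143,z),on(t,355,153,z),on(t,279,118,z),'side',on(s,335,298,z),on(s,343,205,z))
a=cv2.resize(t['image'][70:160,270:385],None,fx=3.4,fy=3.4); b=cv2.resize(s['image'][185:310,320:420],None,fx=3.4,fy=3.4)
o=np.zeros((440,760,3),np.uint8); o[:a.shape[0],:a.shape[1]]=a; o[:b.shape[0],400:400+b.shape[1]]=b; cv2.imwrite('pics/box.png',o)
```

```text
0 [ 0.684 -0.009  0.   ] [ 0.654 -0.191  0.   ] [0.755 0.02  0.   ] side [ 0.652 -0.189  0.   ] [0.704 0.098 0.   ]
0.1 [ 0.662 -0.002  0.1  ] [ 0.634 -0.168  0.1  ] [0.726 0.025 0.1  ] side [ 0.641 -0.22   0.1  ] [0.687 0.042 0.1  ]
0.15 [0.65  0.001 0.15 ] [ 0.624 -0.156  0.15 ] [0.712 0.027 0.15 ] side [ 0.635 -0.236  0.15 ] [0.679 0.014 0.15 ]
```

View pics/box.png

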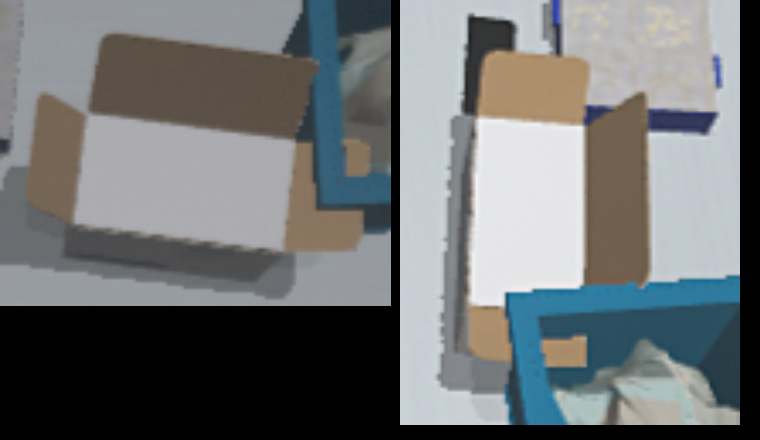

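The box is about 0.1 m high with its front at x ≈ 0.65–0.68, so it is clear of the path. Swinging over to hover above the rests.

Emit:
{"op": "step_arm", "data": {
  "targets": [
    {"x": 0.4, "y": 0.2, "z": -0.2, "spin": 0.4},
    {"x": 1.2, "y": 0.6, "z": -0.4, "spin": 1.2},
    {"x": 2.2, "y": 1.1, "z": -0.4, "spin": 2.1},
    {"x": 3.3, "y": 1.7, "z": -0.4, "spin": 3.1},
    {"x": 4.4, "y": 2.25, "z": -0.4, "spin": 4.1},
    {"x": 5.5, "y": 2.8, "z": -0.4, "spin": 5.1},
    {"x": 6.6, "y": 3.35, "z": -0.4, "spin": 6.1},
    {"x": 7.7, "y": 3.9, "z": -0.3, "spin": 7.1},
    {"x": 8.5, "y": 4.35, "z": -0.1, "spin": 7.8},
    {"x": 9, "y": 4.6, "z": -0.04, "spin": 8.12}
  ]
}}

```text
time_s: 11.75
eef_pos: [0.5373, 0.0501, 0.1782]
tcp_rot: [-2.552, -1.828, 0.003]
force: [0.9, -0.5, -3.4]
width: 0.0254
gripper_force: 30.0
```

Emit:
{"op": "step_arm", "data": {
  "targets": [
    {"x": 0, "y": 0, "z": 0, "spin": 0},
    {"x": 0, "y": 0, "z": 0, "spin": 0},
    {"x": 0, "y": 0, "z": 0, "spin": 0}
  ]
}}

```text
time_s: 12.05
eef_pos: [0.5383, 0.0472, 0.1797]
tcp_rot: [-2.553, -1.83, 0.001]
force: [0.0, 0.7, -3.3]
width: 0.0251
gripper_force: 30.0
```

Run:
```python
from h import *
import pickle
c,st=snap('wrist','w7'); pickle.dump((c,st),open('w7.pkl','wb'))
t,_=snap('top','t7'); s,_=snap('side','s7')
plan([.538,.051,.16],-18.7)
w=c['image'][20:300,130:430]; a=cv2.resize(s['image'][150:270,245:335],None,fx=3.3,fy=3.3,interpolation=cv2.INTER_CUBIC)
w=cv2.resize(w,None,fx=1.6,fy=1.6); o=np.zeros((450,790,3),np.uint8); o[:w.shape[0],:w.shape[1]]=w; o[:a.shape[0],485:485+a.shape[1]]=a
cv2.imwrite('pics/h7.png',o)
```

```text
units xyz [ 0.112 -0.052  0.665] spin -0.01 ang -18.762422793584996 pos [0.5384 0.0473 0.18  ] t 12.2 q6 0.19827300008525173
```

View pics/h7.png

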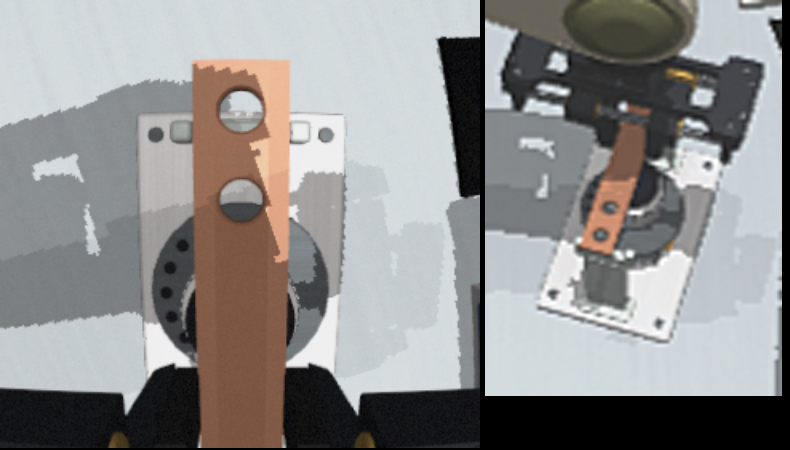

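The wrist view shows the horns at (181,131) and (300,131), symmetric about the bar (193–290), so sideways it is centred. I work out the lengthwise offset from the horns.

Run:
```python
from h import *
import pickle
np.set_printoptions(precision=2,suppress=True)
c,st=pickle.load(open('w7.pkl','rb')); W=R.from_rotvec(st['tcp_rot']).as_matrix()
V=lambda u,v,z:((on(c,130+u/1.6-.2,20+v/1.6-.2,z,st)-st['eef_pos'])@W*1000)
for p in ((181,131,.122),(300,131,.122),(170,131,.122),(310,131,.122),(138,114,.01),(344,114,.01),(241,60,.166)): print(p,V(*p))
```

```text
(181, 131, 0.122) [ 81.72 -21.86  57.67]
(300, 131, 0.122) [81.71 20.15 57.64]
(170, 131, 0.122) [ 81.82 -25.79  57.67]
(310, 131, 0.122) [81.81 23.71 57.64]
(138, 114, 0.01) [ 98.21 -59.51 169.68]
(344, 114, 0.01) [ 98.22  57.78 169.62]
(241, 60, 0.166) [98.95 -0.62 13.65]
```

Both agree: move +3.7 mm along tool x and about −0.7 mm along y. Lowering.

Emit:
{"op": "step_arm", "data": {
  "targets": [
    {"x": 0.06, "y": -0.01, "z": 0.1, "spin": 0},
    {"x": 0.13, "y": -0.02, "z": 0.3, "spin": 0},
    {"x": 0.13, "y": -0.02, "z": 0.6, "spin": 0},
    {"x": 0.13, "y": -0.02, "z": 0.9, "spin": 0},
    {"x": 0.13, "y": -0.02, "z": 1.1, "spin": 0},
    {"x": 0.13, "y": -0.02, "z": 1.25, "spin": 0},
    {"x": 0.13, "y": -0.02, "z": 1.3, "spin": 0},
    {"x": 0.13, "y": -0.02, "z": 1.3, "spin": 0},
    {"x": 0.13, "y": -0.02, "z": 1.3, "spin": 0}
  ]
}}

```text
time_s: 13.1
eef_pos: [0.5392, 0.0519, 0.1413]
tcp_rot: [2.553, 1.83, 0.001]
force: [0.8, -0.0, -2.8]
width: 0.0248
gripper_force: 30.0
```

Run:
```python
from h import *
plan([.538,.051,.134],-18.7); print(robot.read_state()['force'])
```

```text
units xyz [-0.041 -0.028  0.243] spin -0.003 ang -18.717671339541145 pos [0.5392 0.0519 0.1413] t 13.1 q6 0.20623285125719898
[ 0.80144729 -0.04213108 -2.81171578]
```

Emit:
{"op": "step_arm", "data": {
  "targets": [
    {"x": -0.02, "y": -0.01, "z": 0.05, "spin": 0},
    {"x": -0.02, "y": -0.01, "z": 0.1, "spin": 0},
    {"x": -0.02, "y": -0.01, "z": 0.15, "spin": 0},
    {"x": -0.02, "y": -0.01, "z": 0.18, "spin": 0},
    {"x": -0.02, "y": -0.01, "z": 0.2, "spin": 0},
    {"x": -0.02, "y": -0.01, "z": 0.2, "spin": 0},
    {"x": -0.02, "y": -0.01, "z": 0.2, "spin": 0}
  ]
}}

```text
time_s: 13.8
eef_pos: [0.5386, 0.0515, 0.135]
tcp_rot: [2.553, 1.831, 0.0]
force: [0.3, -1.2, -2.5]
width: 0.0252
gripper_force: 30.0
```

Still carried (−2.5 N). Small steps down to contact.

Emit:
{"op": "step_arm", "data": {
  "targets": [
    {"x": 0, "y": 0, "z": 0.015, "spin": 0},
    {"x": 0, "y": 0, "z": 0.03, "spin": 0},
    {"x": 0, "y": 0, "z": 0.03, "spin": 0},
    {"x": 0, "y": 0, "z": 0.03, "spin": 0}
  ]
}}

```text
time_s: 14.2
eef_pos: [0.5385, 0.0514, 0.1341]
tcp_rot: [-2.553, -1.831, 0.0]
force: [-0.5, 0.4, -3.4]
width: 0.0252
gripper_force: 30.0
```

Emit:
{"op": "step_arm", "data": {
  "targets": [
    {"x": 0, "y": 0, "z": 0.01, "spin": 0},
    {"x": 0, "y": 0, "z": 0.015, "spin": 0},
    {"x": 0, "y": 0, "z": 0.015, "spin": 0}
  ]
}}

```text
time_s: 14.5
eef_pos: [0.5386, 0.0515, 0.1339]
tcp_rot: [2.553, 1.831, 0.0]
force: [-1.4, -0.1, -0.3]
width: 0.0255
gripper_force: 30.0
```

Emit:
{"op": "step_arm", "data": {
  "targets": [
    {"x": 0, "y": 0, "z": 0.01, "spin": 0},
    {"x": 0, "y": 0, "z": 0.01, "spin": 0},
    {"x": 0, "y": 0, "z": 0.01, "spin": 0}
  ]
}}

```text
time_s: 14.8
eef_pos: [0.5386, 0.0514, 0.1338]
tcp_rot: [2.553, 1.831, 0.0]
force: [-3.4, 0.3, 5.6]
width: 0.0253
gripper_force: 30.0
```

Run:
```python
from h import *
f=robot.read_state(); print(f['force'],f['eef_pos'],f['torque'])
```

```text
[-3.37766448  0.3335309   5.56227917] [0.53859729 0.051448   0.13383006] [-0.05141475  0.65642899 -0.01196305]
```

The bar is seated at the expected height. Release and retreat.

Emit:
{"op": "step_arm", "data": {
  "targets": [
    {"x": 0, "y": 0, "z": 0, "spin": 0},
    {"x": 0, "y": 0, "z": 0, "spin": 0},
    {"x": 0, "y": 0, "z": 0, "spin": 0},
    {"x": 0, "y": 0, "z": 0, "spin": 0},
    {"x": 0, "y": 0, "z": 0, "spin": 0}
  ],
  "grip": 50
}}

```text
time_s: 15.3
eef_pos: [0.5386, 0.0514, 0.1333]
tcp_rot: [2.553, 1.831, 0.0]
force: [-0.5, 0.7, 0.2]
width: 0.05
gripper_force: 0.0
```

Emit:
{"op": "step_arm", "data": {
  "targets": [
    {"x": 0, "y": 0, "z": -0.1, "spin": 0},
    {"x": 0, "y": 0, "z": -0.4, "spin": 0},
    {"x": 0, "y": 0, "z": -1, "spin": 0},
    {"x": 0, "y": 0, "z": -1.9, "spin": 0},
    {"x": 0, "y": 0, "z": -2.9, "spin": 0},
    {"x": 0, "y": 0, "z": -3.8, "spin": 0},
    {"x": 0, "y": 0, "z": -4.5, "spin": 0},
    {"x": 0, "y": 0, "z": -4.7, "spin": 0},
    {"x": 0, "y": 0, "z": -4.7, "spin": 0}
  ]
}}

```text
time_s: 16.2
eef_pos: [0.5387, 0.0515, 0.275]
tcp_rot: [2.552, 1.83, 0.002]
force: [-0.5, -0.2, 0.0]
width: 0.0504
gripper_force: 0.0
```

Run:
```python
from h import *
c,st=snap('wrist','w8'); s,_=snap('side','s8')
print(st['eef_pos'],pix(c,[.5385,.051,.12],st))
w=cv2.resize(c['image'][40:300,130:430],None,fx=1.6,fy=1.6); a=cv2.resize(s['image'][150:270,245:335],None,fx=3.3,fy=3.3,interpolation=cv2.INTER_CUBIC)
o=np.zeros((450,790,3),np.uint8); o[:w.shape[0],:w.shape[1]]=w; o[:a.shape[0],485:485+a.shape[1]]=a
cv2.imwrite('pics/h8.png',o)
```

```text
[0.53865015 0.05146029 0.2749878 ] [281.06450069 199.52491437]
```

View pics/h8.png

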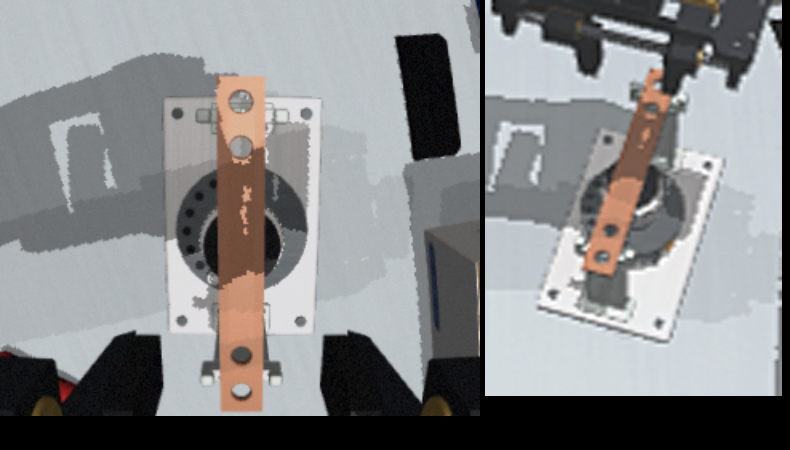

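The picture shows the bar (219–265) midway between the horns at (208,380) and (277,380), with both ends overhanging equally and the gripper clear. Handing in.

```bash
python3 -c "
from h import *
print(workorder.job_done())"
```

```text
the job is handed in; nothing more can be done
None
```

I handed the job in at about 16 s: the ring tab stood over the cap screw at the +1.047 rad click when last seen, and the bus bar lies across both rests, centred over the lens and clear of it. I moved nothing else, and the hand-in returned no verdict.

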